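# Change the battery service console over from load bank to charger

### The arm

A 6-joint arm with a two-finger parallel gripper is mounted at the origin on the work surface. World frame = base frame: x ahead of the robot, y to its left, z up, the work surface at z = 0. Lengths are in m, angles in rad, forces in N, time in s.
With the tool pointing down it reaches from about 0.3 to 0.85 m from the base axis. Payload 5.4 kg.
Tool frame: the origin (TCP) lies at the very end of the fingers, on their centre line; the grasp point (between the pads) lies 19 mm behind it; z points along the fingers, y is the direction in which the jaws open and shut (so a half turn about z gives the same grasp; the last joint's range is limited). The gripper opens to 85 mm and grips with 20 to 120 N. Pads are 22 mm wide; open, the fingers measure 114 mm over their backs; the gripper's body (76 mm by 85 mm) begins 54 mm behind the grasp point. The pads swing forward as they close: fully open they stand 13 mm farther back than shut.
Start: joints at [-0.21, 0.158, 1.597, -0, 1.386, -0.21], TCP at [0.575, -0, 0.231] pointing down, gripper open.
Joint ranges: [-2.91, 2.91], [-0.94, 2.29], [0.18, 2.7], [-1.29, 4.43], [0.17, 2.64], [-3, 3]. Speed limits (rad/s): [2.57, 2.57, 3.14, 3.14, 3.14, 3.14].

### API

Orientations are given as a unit quaternion [w, x, y, z].
In Python, from plant import read_state, viewer, manip gives the robot as it stands. The module is installed in compiled form; this text tells all that it offers.
- The arm moves only by the tool play_rows, never from a script. Its argument "plan" is a list of rows, each a list of 3 entries, a list of its own where there are three numbers: the gripper's target within -1 to 1 (shut at 1, half-way at 0, fully open at -1), then the shift along the tool's x, y, z in m, then the turn, a rotation vector about the tool's x, y, z in degrees. In form: [[claw, [x, y, z], [wx, wy, wz]], ...]. A call has 1 to 20 rows; each row is the pose to reach, as a shift and turn from the pose measured when the call began, along the tool's axes at that moment; what a row does not reach only later rows make up. A row lasts 1/12 s, in which the tool goes at most 41.7 mm and 7.16 degrees, less where a joint would pass 70% of its speed; a pose out of reach is approached as far as the arm can. A call with a gripper value outside its range is refused whole. The fingers move at their own pace and stop on an object; "newtons" is the grip in N (left out, the last holds). Time passes only in rows, so rows that repeat a pose let the fingers close. It gives the time, the measured TCP pose, the force and the opening at its end, in the units of the state.
- read_state(): the state, without advancing time (a new reading comes with each control period).
- viewer.get_image(name): name is "scene" or "side" or "wrist"; returns a dict with "color" (400x640x3 uint8, red, green, blue), "depth" (400x640 float32, m along the optical axis (not along the pixel's ray), 0 where there is no reading), "intrinsics" (3x3 intrinsics, pixels), "extrinsics" (4x4, takes a point from world to camera coordinates); the wrist camera has in their place "T_tool_cam" (4x4, takes a point from camera to tool coordinates, whose origin is the TCP and whose axes are the flange's). Camera axes: x right, y up, looking along -z (the intrinsics and any distortion apply to the point x, -y, -z); pixel columns grow to the right and rows downward; lengths in m; the calibration is good to about 2 mm. A picture is of the moment at which its call begins: read the wrist's pose just before it.
- manip.job_done(): hands the job in, once; it reports no verdict.
Trained networks look in the newest picture that a camera, given by its name, has taken for a name from the list of things; names that differ only in an ending like _2 or _b are one class to them, and where a whole thing is asked for, a point or a joint stands for the part that bears it (a point fixed in the world has none). Each returns a list of dicts, best first, with "score" (0 to 1); they miss things now and then, are a little off and sometimes report something else, mostly with a low value. They report only what shows in the picture. A call takes as long as a camera call.
- viewer.regions_of(camera, thing): "mask" (400x640 bool, what is visible of it) and "xy" ([column, row] in pixels, amid what is visible of it).
The state is a dict: "time_s": time; "joints": joint angles; "joint_vel": joint speeds; "tau": joint torques, N m; "ee_pos": TCP position; "ee_rot": TCP orientation; "ft_force": force on the tool from outside, world axes, zero at the start; "wrist_torque": the same for the moment, N m; "width": opening from 0.0 (shut) to 1.0 (fully open).
Only numpy, scipy, OpenCV 4.12 (cv2) and the standard library are available. Lean on these libraries where they do the work, as an engineer would, in place of code of your own. Each camera call takes 0.05 s, during which the arm holds its last target.

### The job

The battery on the bench has finished its discharge test: put the red load-bank lever fully home (leaning away from the robot base) and then put the charger on by pulling the green lever fully over towards the robot base. The green lever is locked mechanically until the red and the blue levers are both truly home, and a lever can hang a little short of home where the eye cannot tell, so feel for it, press it gently home, and never force a lever that has come up solid. Finish with red and blue home and green on, and leave the tools and parts lying about where they are.

Things in the scene. Friction and masses are not known exactly. Their poses are not given: they have to be found in the camera images.
- console: Battery service console, fixed to the bench: blue sheet-steel case 280 mm deep (its x), 420 mm wide (its y), with three lever switches on its deck. Origin under the case's centre, on the bench; x points from its front (robot side) to its back, z up; turned about z by up to 0.25 rad. Unseen inside, red and blue each drive a locking bolt that blocks green unless that lever is within 0.03 to 0.04 rad (3 to 4 mm at the knob) of its home stop.
- deck (a point): Centre of the console's aluminium deck, 120 mm above the bench (axes as the console's). The levers stand in a row at y = -90, 0 and +90 mm, in any order of colours, each on a 4 mm thick dark plate 100 x 46 mm.
- riser (a point): Centre of the top of the low meter riser on the back edge of the deck: 40 mm deep, 360 mm wide, 40 mm tall, its front face 98 mm behind the middle of the deck.
- pivot_line (a point): Middle of the line (along the console's y, 95 mm above the bench, 20 mm in front of the deck's middle) about which all levers swing; knob centres are 105 mm from it, 182 to 200 mm above the bench. HOME (off) leans away from the robot base, ON towards it. A full throw is 0.87 rad (about 90 mm at the knob) between buffered stops.
- red_knob (a point): Centre of the red ball knob (load bank), 30 mm across, on a 9 mm stem. Starts on or partly on, 0.5 to 0.87 rad from its home stop. The lever is clamped on its shaft at an adjusted angle, different each time: its home stop lies anywhere from 0.27 to 0.59 rad lean from upright (knob 28 to 58 mm behind the pivot line, console +x), so home can only be felt.
- blue_knob (a point): Centre of the blue ball knob (cell balancer), 30 mm across, on a 9 mm stem. It is off, but may be truly home or hang up to 0.14 rad (15 mm at the knob) short of its stop. Its stop too lies anywhere from 0.27 to 0.59 rad lean from upright, so the knob's place does not tell.
- green_knob (a point): Centre of the green ball knob (charger), 30 mm across, on a 9 mm stem. Starts home, leaning 0.43 rad away from the robot base (knob 44 mm behind the pivot line).
- green (a joint): Angle of the green lever: 0 home (off, leaning away from the robot base), grows as it is pulled towards the robot base, 0.87 rad fully on at its stop.
- red_handle: The red hand lever: knob and steel stem (its frame turns with it; origin on the pivot line). A free lever, any colour, drags with 3 to 7 N when pushed at the knob (most when leaning far over) and stays where it is left. Stops and lock come up solid, about 10 N per mm (the stem flexes a little). More than 9 N: blocked or at the stop. More than 18 N strains the mechanism.
- blue_handle: The blue hand lever: knob and steel stem (frame as the red one). A light 8 to 12 N press against its stop sets a lever fully home.
- green_handle: The green hand lever: knob and steel stem (frame as the red one). While locked it gives only 3 to 6 mm at the knob before it comes up solid. Once it is on, red and blue are locked home.
- screwdriver: Screwdriver 170 mm long with a yellow grip about 26 mm thick, lying across the front edge of the console's deck, in front of the levers. Bystander, leave it.
- battery: Black e-bike battery pack 340 x 85 x 77 mm lying on the bench right of the console. Bystander.
- meter: Yellow multimeter 160 x 78 x 40 mm lying in front of the console. Bystander.
- saddle: Black bicycle saddle about 260 x 130 x 75 mm, left of the console. Bystander.
- tyre: Small black scooter tyre, 224 mm across, 48 mm thick, lying flat front left. Bystander.
- spanner: Steel spanner 190 mm long lying on the bench in front of the console. Bystander.
- dish: Steel dish 100 mm across, 30 mm high, back right. Bystander.

How it is judged:
By the outcome, as a careful person would: the job done as asked, in the order asked, and still so for the second after the job is handed in, with the robot touching nothing.
It also fails if it takes over 64 s, if anything falls off the work surface, if the arm or the gripper's body presses on something with over 40 N, if the wrist force passes 120 N, or if a joint passes its speed limit or range.

## Working session

There is one attempt and no reset: what is moved stays moved. The work goes in short steps, Python scripts to look and compute and a tool call to move; the robot and the scene stay as the last step left them, time stands still between calls to the robot, and variables do not carry over. Pictures are saved under pics/ and viewed, and the job is handed in when it is done.

Besides the shell and the picture viewer there is one more tool, called after "Call:" as a command line: name --argument value ..., lists and objects as JSON in quotes. play_rows: Moves the arm, as the interface text tells. Its arguments: {"type":"object","properties":{"plan":{"type":"array","items":{"type":"array"}},"newtons":{"type":"number"}},"required":["plan"]}

```bash
mkdir -p pics
cat > h.py <<'E'
import numpy as np, cv2
from plant import read_state, viewer, manip
def cam(name):
    d=viewer.get_image(name); return d
def world(d,u,v,z=None):
    K=d['intrinsics'];E=d['extrinsics']
    z=d['depth'][v,u] if z is None else z
    p=np.array([(u-K[0,2])/K[0,0]*z,-(v-K[1,2])/K[1,1]*z,-z,1.0])
    return (np.linalg.inv(E)@p)[:3]
def pts(d,mask):
    v,u=np.nonzero(mask&(d['depth']>0)); z=d['depth'][v,u]
    K=d['intrinsics'];E=d['extrinsics']
    p=np.stack([(u-K[0,2])/K[0,0]*z,-(v-K[1,2])/K[1,1]*z,-z,np.ones_like(z)])
    return (np.linalg.inv(E)@p)[:3].T
def fit(P,r=0.015):
    from scipy.optimize import least_squares
    c0=np.median(P,0)
    return least_squares(lambda c:np.linalg.norm(P-c,axis=1)-r,c0-[0,0,.008],loss='soft_l1',f_scale=0.001).x
E
python3 - <<'E'
from h import *
print(read_state())
for n in ['scene','side']:
    d=cam(n); cv2.imwrite(f'pics/{n}0.png',d['color'][:,:,::-1])
    for t in ['red_knob','blue_knob','green_knob']:
        for r in viewer.regions_of(n,t)[:2]:
            m=r['mask'];P=pts(d,m); print(n,t,round(r['score'],2),r['xy'],m.sum(), np.median(P,0).round(4),fit(P).round(4))
E
```

```text
{'time_s': 0.0, 'joints': array([-2.10098135e-01,  1.59045241e-01,  1.59825258e+00, -3.57627002e-05,
        1.38617239e+00, -2.10080631e-01]), 'joint_vel': array([-0.00020787,  0.00226576, -0.00040538,  0.0015461 , -0.00085167,
       -0.00069201]), 'tau': array([ 1.96016467e-04, -3.96006632e+01, -3.31426942e+01, -2.07608541e-04,
        8.36965773e-03, -3.09808388e-05]), 'ee_pos': array([5.74398178e-01, 9.72865831e-05, 2.30308837e-01]), 'ee_rot': array([-7.78094042e-04,  7.07110325e-01,  7.07102613e-01, -5.25527770e-04]), 'ft_force': array([ 0.14984551, -0.01463464, -0.21261105]), 'wrist_torque': array([-0.04765617, -0.00253803, -0.00752176]), 'width': 0.9994691485687807}
scene red_knob 0.41 [276.8, 205.3] 133 [ 0.5237 -0.1404  0.1861] [ 0.5176 -0.1417  0.1846]
scene blue_knob 0.55 [333.5, 195.6] 66 [0.536  0.0448 0.1931] [0.5324 0.0461 0.191 ]
scene green_knob 0.63 [311.4, 203.7] 87 [ 0.5783 -0.0411  0.1954] [ 0.5715 -0.0399  0.1892]
side red_knob 0.51 [313.0, 169.1] 122 [0.5211 0.0386 0.1941] [0.5273 0.0422 0.1915]
side red_knob 0.5 [362.7, 197.1] 90 [ 0.5078 -0.1471  0.1989] [ 0.5108 -0.1436  0.1918]
side blue_knob 0.52 [315.5, 171.2] 115 [0.5215 0.0385 0.1967] [0.5284 0.0428 0.1936]
side green_knob 0.71 [346.0, 177.0] 134 [ 0.5587 -0.0464  0.1833] [ 0.5652 -0.0417  0.1833]
```

View pics/scene0.png

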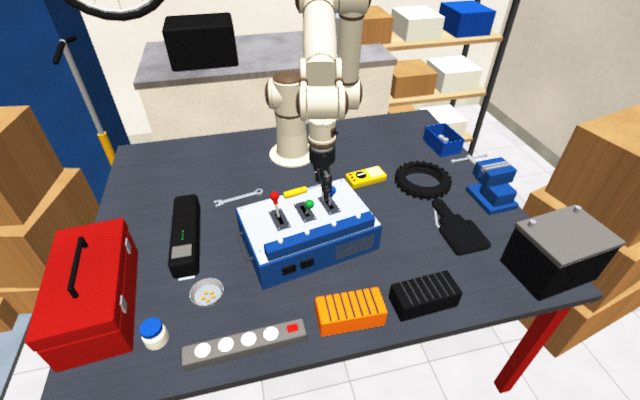

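View pics/side0.png

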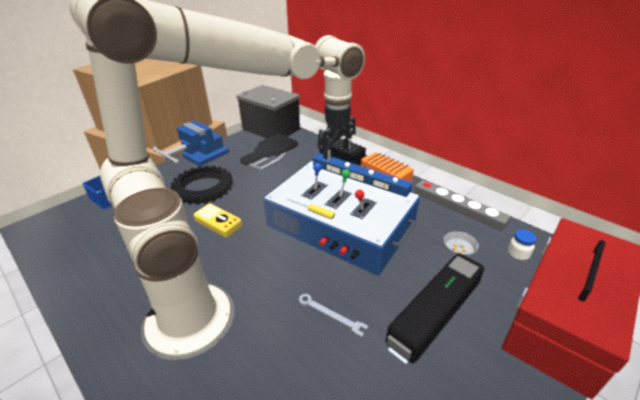

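Run:
```python
from h import *
for n in ['scene','side']:
    d=cam(n)
    P=pts(d,np.ones((400,640),bool))
    s=(P[:,0]>.3)&(P[:,0]<.95)&(abs(P[:,1])<.4)
    Q=P[s&(abs(P[:,2]-.12)<.006)]
    r=cv2.minAreaRect(Q[:,:2].astype(np.float32)); print(n,len(Q),r,cv2.boxPoints(r).round(3).tolist(),np.median(Q[:,2]))
    Q=P[s&(abs(P[:,2]-.16)<.004)]
    r=cv2.minAreaRect(Q[:,:2].astype(np.float32)); print(n,len(Q),r)
    x0,y0=(225,150) if n=='scene' else (255,140)
    c=d['color'][y0:y0+130,x0:x0+170]
    cv2.imwrite(f'pics/{n}c.png',cv2.resize(c,None,fx=4.5,fy=4.5,interpolation=cv2.INTER_CUBIC)[:,:,::-1])
d=cam('wrist'); cv2.imwrite('pics/w0.png',d['color'][:,:,::-1]); print(d['T_tool_cam'])
```

```text
scene 4603 ((0.551425576210022, -0.04422217607498169), (0.28119251132011414, 0.41823968291282654), 10.445125579833984) [[0.375, 0.13600000739097595], [0.45100000500679016, -0.2750000059604645], [0.7279999852180481, -0.2240000069141388], [0.6520000100135803, 0.18700000643730164]] 0.1203018712506424
scene 1073 ((0.5970691442489624, -0.03545866906642914), (0.18280166387557983, 0.35974961519241333), 10.666083335876465)
side 5604 ((0.5438330769538879, -0.04727338254451752), (0.27607083320617676, 0.4167260229587555), 10.595171928405762) [[0.3700000047683716, 0.13199999928474426], [0.44600000977516174, -0.2770000100135803], [0.7179999947547913, -0.22699999809265137], [0.640999972820282, 0.18299999833106995]] 0.120962348865289
side 702 ((0.5938512086868286, -0.03671996295452118), (0.18348976969718933, 0.3567415773868561), 9.867744445800781)
[[ 5.21447928e-04  9.60597604e-01  2.77942390e-01  7.04988412e-02]
 [ 9.99999760e-01 -6.27651588e-04  2.93128400e-04  2.21921296e-04]
 [ 4.56029421e-04  2.77942170e-01 -9.60597700e-01 -1.43279125e-01]
 [ 0.00000000e+00  0.00000000e+00  0.00000000e+00  1.00000000e+00]]
```

```bash
ls pics
```

```text
scene0.png
scenec.png
side0.png
sidec.png
w0.png
```

View pics/scenec.png

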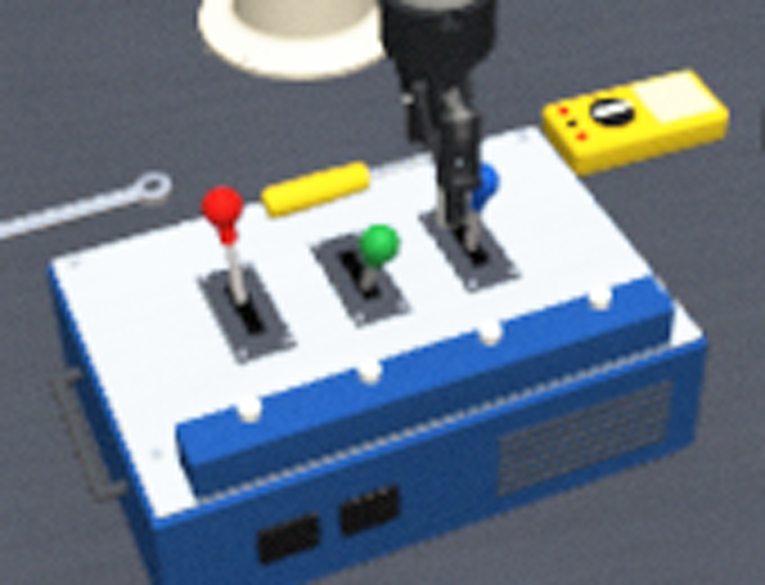

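View pics/sidec.png

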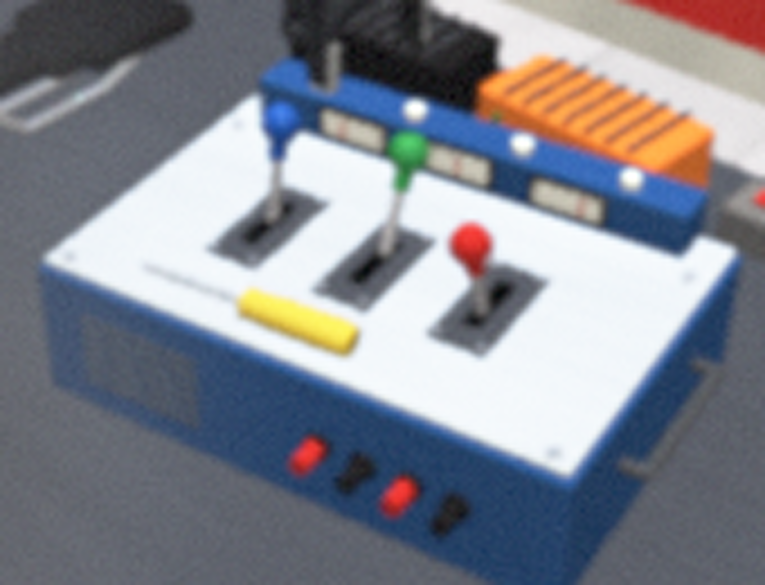

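View pics/w0.png

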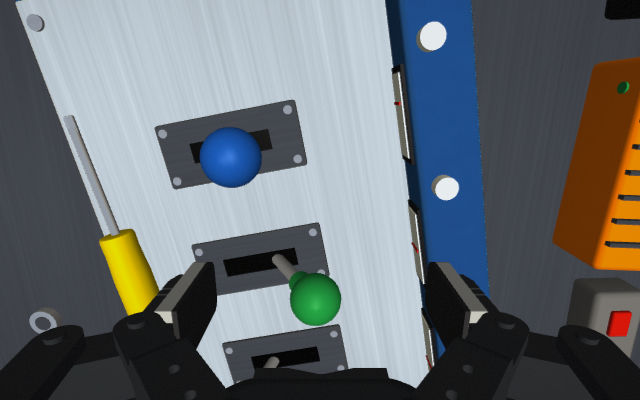

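Call:
play_rows --newtons 40 --plan '[[1,[0,0,-0.03],[0,0,-5]],[1,[-0.03,-0.02,-0.03],[0,0,-10.5]],[1,[-0.06,-0.04,-0.03],[0,0,-10.5]],[1,[-0.09,-0.06,-0.03],[0,0,-10.5]],[1,[-0.12,-0.08,-0.03],[0,0,-10.5]],[1,[-0.151,-0.104,-0.03],[0,0,-10.5]],[1,[-0.151,-0.104,-0.03],[0,0,-10.5]],[1,[-0.151,-0.104,-0.03],[0,0,-10.5]],[1,[-0.151,-0.104,-0.03],[0,0,-10.5]],[1,[-0.151,-0.104,-0.03],[0,0,-10.5]]]'

```text
time_s: 1.38
ee_pos: [0.4715, -0.1502, 0.2613]
ee_rot: [0.0, 0.639, 0.769, 0.0]
ft_force: [-0.0, -0.5, 0.5]
width: -0.002
```

```bash
cat >> h.py <<'E'
from scipy.spatial.transform import Rotation as R
YAW=np.radians(10.5); EX=np.array([np.cos(YAW),np.sin(YAW),0]); EY=np.array([-np.sin(YAW),np.cos(YAW),0])
def rot(s): q=s['ee_rot']; return R.from_quat([q[1],q[2],q[3],q[0]]).as_matrix()
def to(target):
    s=read_state(); Rm=rot(s)
    print('pos',s['ee_pos'].round(4),'toolshift',(Rm.T@(np.array(target)-s['ee_pos'])).round(4),'F',s['ft_force'].round(2),'ytool',Rm[:,1].round(3),'ztool',Rm[:,2].round(3),s['width'],s['time_s'])
E
python3 - <<'E'
from h import *
to([0.470,-0.151,0.172])
d=cam('wrist'); cv2.imwrite('pics/w1.png',d['color'][:,:,::-1])
d=cam('scene')
for n in ['scene','side']:
    d=cam(n)
    for t in ['red_knob','blue_knob','green_knob']:
        for r in viewer.regions_of(n,t)[:2]:
            P=pts(d,r['mask']); print(n,t,round(r['score'],2),r['xy'],len(P),fit(P).round(4))
E
```

```text
pos [ 0.4715 -0.1502  0.2613] toolshift [-0.0005 -0.0016  0.0893] F [-0.01 -0.53  0.47] ytool [0.983 0.183 0.   ] ztool [ 0.  0. -1.] -0.002079337192559837 1.3833
scene red_knob 0.7 [207.4, 291.9] 802 [ 0.6971 -0.3909  0.0114]
scene blue_knob 0.56 [331.7, 189.8] 90 [0.5321 0.0438 0.1945]
side red_knob 0.59 [431.1, 312.3] 4982 [ 0.4028 -0.4642  0.07  ]
side blue_knob 0.72 [347.0, 214.0] 10237 [ 0.4988 -0.11    0.1038]
side blue_knob 0.54 [316.9, 170.3] 148 [0.5284 0.043  0.1863]
side green_knob 0.5 [346.3, 175.1] 73 [ 0.5686 -0.04    0.1879]
side green_knob 0.39 [346.4, 214.1] 10274 [ 0.4985 -0.1089  0.1046]
```

View pics/w1.png

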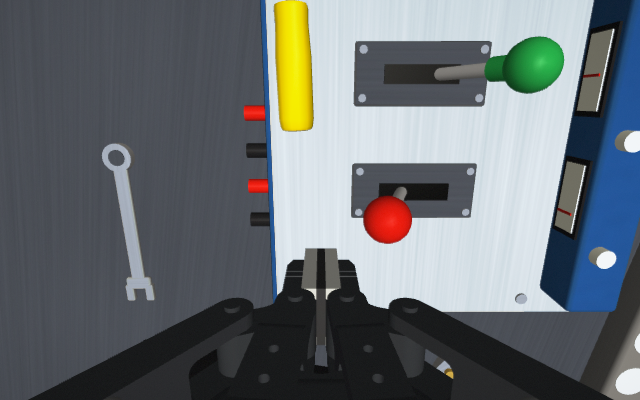

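```bash
cat >> h.py <<'E'
def wrist():
    s=read_state(); d=viewer.get_image('wrist'); T=np.eye(4);T[:3,:3]=rot(s);T[:3,3]=s['ee_pos']
    d['extrinsics']=np.linalg.inv(T@d['T_tool_cam']); return d
def colmask(d,c):
    i=d['color'].astype(int);k='rgb'.index(c[0]);o=[j for j in range(3) if j!=k]
    return (i[:,:,k]>90)&(i[:,:,k]>1.8*i[:,:,o].max(2) if c!='blue' else i[:,:,2]>1.6*i[:,:,1])
O=np.array([0.548,-0.046,0])
def cons(p): q=p-O; return np.array([q@EX,q@EY,p[2]])
E
python3 - <<'E'
from h import *
d=wrist()
for c in ['red','green']:
    m=colmask(d,c); m[:, :300]=0; P=pts(d,m); P=P[P[:,2]>.17]; f=fit(P); print(c,len(P),f.round(4),cons(f).round(4))
# plate corners red plate
for u,v in [(358,170),(470,170),(466,211),(363,49),(485,49),(484,98),(363,98)]:
    p=world(d,u,v); print(u,v,p.round(4),cons(p).round(4))
s=read_state(); print(cons(s['ee_pos']))
E
```

```text
red 1798 [ 0.5122 -0.1431  0.1949] [-0.0529 -0.089   0.1949]
green 2525 [ 0.5712 -0.0405  0.1907] [0.0238 0.0012 0.1907]
358 170 [ 0.4973 -0.1283  0.1254] [-0.0649 -0.0717  0.1254]
470 170 [ 0.5847 -0.1119  0.1261] [ 0.0241 -0.0714  0.1261]
466 211 [ 0.5921 -0.1455  0.125 ] [ 0.0253 -0.1059  0.125 ]
363 49 [ 0.482  -0.0403  0.1246] [-0.0638  0.0176  0.1246]
485 49 [ 0.5687 -0.0244  0.1264] [0.0243 0.0174 0.1264]
484 98 [ 0.5794 -0.057   0.1245] [ 0.0288 -0.0166  0.1245]
363 98 [ 0.4894 -0.0738  0.1247] [-0.0627 -0.0167  0.1247]
[-0.09484436 -0.08913895  0.2612581 ]
```

Call:
play_rows --plan '[[1,[0,0,0.03],[0,0,0]],[1,[0,0,0.06],[0,0,0]],[1,[0,0,0.089],[0,0,0]],[1,[0,0,0.089],[0,0,0]],[1,[0,0,0.089],[0,0,0]],[1,[0,0,0.089],[0,0,0]]]'

```text
time_s: 2.43
ee_pos: [0.4719, -0.1515, 0.1741]
ee_rot: [0.001, 0.639, 0.769, 0.0]
ft_force: [0.4, -0.1, 0.8]
width: 0.004
```

Call:
play_rows --plan '[[1,[0,0.003,0],[0,0,0]],[1,[0,0.006,0],[0,0,0]],[1,[0,0.009,0],[0,0,0]],[1,[0,0.012,0],[0,0,0]],[1,[0,0.015,0],[0,0,0]],[1,[0,0.018,0],[0,0,0]],[1,[0,0.018,0],[0,0,0]],[1,[0,0.018,0],[0,0,0]]]'

```text
time_s: 3.1
ee_pos: [0.4898, -0.1483, 0.1742]
ee_rot: [0.001, 0.639, 0.769, 0.0]
ft_force: [-2.4, -0.7, 1.4]
width: -0.005
```

Call:
play_rows --plan '[[1,[0,0.004,0],[0,0,0]],[1,[0,0.008,0],[0,0,0]],[1,[0,0.012,0],[0,0,0]],[1,[0,0.016,0],[0,0,0]],[1,[0,0.02,0],[0,0,0]],[1,[0,0.024,0],[0,0,0]],[1,[0,0.028,0],[0,0,0]],[1,[0,0.032,0],[0,0,0]],[1,[0,0.036,0],[0,0,0]],[1,[0,0.04,0],[0,0,0]],[1,[0,0.044,0],[0,0,0]],[1,[0,0.048,0],[0,0,0]],[1,[0,0.048,0],[0,0,0]],[1,[0,0.048,0],[0,0,0]]]'

```text
time_s: 4.27
ee_pos: [0.5375, -0.1393, 0.174]
ee_rot: [0.001, 0.639, 0.769, 0.001]
ft_force: [-0.5, 0.6, -0.7]
width: 0.0
```

Run:
```python
from h import *
d=wrist(); cv2.imwrite('pics/w2.png',d['color'][:,:,::-1])
m=colmask(d,'red'); P=pts(d,m); P=P[P[:,2]>.17]; 
if len(P)>20: f=fit(P); print(len(P),cons(f).round(4))
s=read_state();print(cons(s['ee_pos']))
```

```text
3167 [ 0.0015 -0.0884  0.1976]
[-0.02752544 -0.08977515  0.17404411]
```

View pics/w2.png

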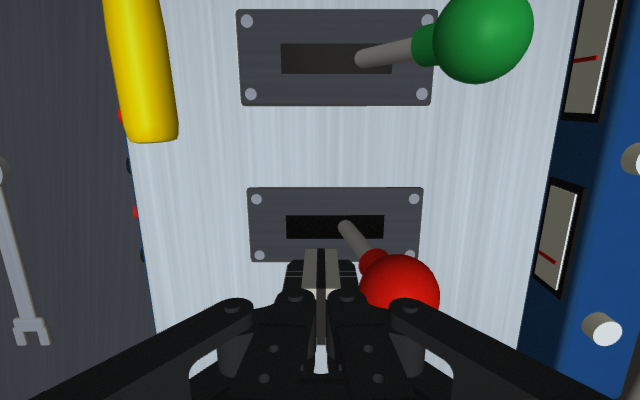

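Call:
play_rows --plan '[[1,[0,0.0015,0],[0,0,0]],[1,[0,0.003,0],[0,0,0]],[1,[0,0.0045,0],[0,0,0]],[1,[0,0.006,0],[0,0,0]],[1,[0,0.0075,0],[0,0,0]],[1,[0,0.009,0],[0,0,0]],[1,[0,0.01,0],[0,0,0]]]'

```text
time_s: 4.9
ee_pos: [0.5468, -0.1373, 0.1735]
ee_rot: [0.001, 0.639, 0.769, 0.0]
ft_force: [-3.2, -0.9, -2.0]
width: 0.002
```

Call:
play_rows --plan '[[1,[0,0.001,0],[0,0,0]],[1,[0,0.002,0],[0,0,0]]]'

```text
time_s: 5.07
ee_pos: [0.5488, -0.1369, 0.1733]
ee_rot: [0.001, 0.639, 0.769, 0.0]
ft_force: [-3.3, -0.3, -1.2]
width: 0.001
```

Call:
play_rows --plan '[[1,[0,0.001,0],[0,0,0]],[1,[0,0.002,0],[0,0,0]]]'

```text
time_s: 5.23
ee_pos: [0.5498, -0.1367, 0.1731]
ee_rot: [-0.0, 0.639, 0.769, -0.001]
ft_force: [-8.9, -1.7, -0.2]
width: -0.001
```

Call:
play_rows --plan '[[1,[0,0.0004,0],[0,0,0]],[1,[0,0.0004,0],[0,0,0]]]'

```text
time_s: 5.4
ee_pos: [0.5495, -0.1368, 0.1731]
ee_rot: [-0.001, 0.639, 0.769, -0.002]
ft_force: [-5.3, -2.0, -0.7]
width: 0.003
```

Run:
```python
from h import *
d=wrist()
m=colmask(d,'red'); P=pts(d,m); P=P[P[:,2]>.17]; f=fit(P); print(len(P),cons(f).round(4))
s=read_state();print(cons(s['ee_pos']),s['ft_force'])
```

```text
3247 [ 0.013  -0.0884  0.1946]
[-0.01510884 -0.08951262  0.17307791] [-6.46189344 -1.702104    1.3759575 ]
```

Call:
play_rows --plan '[[1,[0,0.0007,0],[0,0,0]],[1,[0,0.0007,0],[0,0,0]],[1,[0,0.0007,0],[0,0,0]]]'

```text
time_s: 5.7
ee_pos: [0.5494, -0.1368, 0.1731]
ee_rot: [-0.002, 0.639, 0.769, -0.002]
ft_force: [-7.2, -1.2, 1.1]
width: -0.002
```

Call:
play_rows --plan '[[1,[0,0.0012,0],[0,0,0]],[1,[0,0.0012,0],[0,0,0]],[1,[0,0.0012,0],[0,0,0]]]'

```text
time_s: 5.95
ee_pos: [0.5495, -0.1369, 0.1731]
ee_rot: [-0.003, 0.639, 0.769, -0.003]
ft_force: [-8.2, -2.1, 1.3]
width: 0.001
```

Call:
play_rows --plan '[[1,[0,0.0018,0],[0,0,0]],[1,[0,0.0018,0],[0,0,0]],[1,[0,0.0018,0],[0,0,0]]]'

```text
time_s: 6.2
ee_pos: [0.5497, -0.1369, 0.1731]
ee_rot: [-0.005, 0.639, 0.769, -0.005]
ft_force: [-9.4, -1.6, 3.3]
width: 0.007
```

Call:
play_rows --plan '[[1,[0,0.0021,0],[0,0,0]],[1,[0,0.0021,0],[0,0,0]],[1,[0,0.0021,0],[0,0,0]]]'

```text
time_s: 6.45
ee_pos: [0.5499, -0.1369, 0.1731]
ee_rot: [-0.006, 0.639, 0.769, -0.007]
ft_force: [-12.2, -2.2, 3.0]
width: 0.001
```

Call:
play_rows --plan '[[1,[0,-0.008,0],[0,0,0]],[1,[0,-0.025,0],[0,0,0]],[1,[0,-0.04,0],[0,0,0]],[1,[0,-0.04,-0.03],[0,0,0]],[1,[0,-0.04,-0.06],[0,0,0]],[1,[0,-0.04,-0.085],[0,0,0]],[1,[0,-0.04,-0.085],[0,0,0]],[1,[0,-0.04,-0.085],[0,0,0]]]'

```text
time_s: 7.12
ee_pos: [0.5139, -0.1446, 0.2616]
ee_rot: [-0.003, 0.639, 0.769, -0.006]
ft_force: [0.5, 0.7, -1.4]
width: 0.0
```

Run:
```python
from h import *
d=wrist(); cv2.imwrite('pics/w3.png',d['color'][:,:,::-1])
for c in ['red','green','blue']:
    m=colmask(d,c); P=pts(d,m); P=P[P[:,2]>.175]; 
    if len(P)>100: f=fit(P); print(c,len(P),cons(f).round(4))
t=O+EX*(-0.045)+EY*0.09; t[2]=.172
s=read_state();print(cons(s['ee_pos'])); to(t); print(rot(s).round(4), (R.from_matrix(rot(s).T@np.column_stack([EY,EX,[0,0,-1]])).as_rotvec(degrees=True)))
```

```text
red 1985 [ 0.0126 -0.0888  0.1954]
green 2311 [0.0243 0.0012 0.1909]
[-0.05242952 -0.09007061  0.25961681]
pos [ 0.5129 -0.1441  0.2596] toolshift [0.1801 0.009  0.0875] F [-0.35 -0.22 -0.83] ytool [ 0.983  0.183 -0.016] ztool [-0.016 -0.003 -1.   ] 0.0042916711441492285 7.1667
[[-1.831e-01  9.830e-01 -1.570e-02]
 [ 9.831e-01  1.831e-01 -3.000e-03]
 [-1.000e-04 -1.600e-02 -9.999e-01]] [-0.91430588  0.0064124   0.05304712]
```

View pics/w3.png

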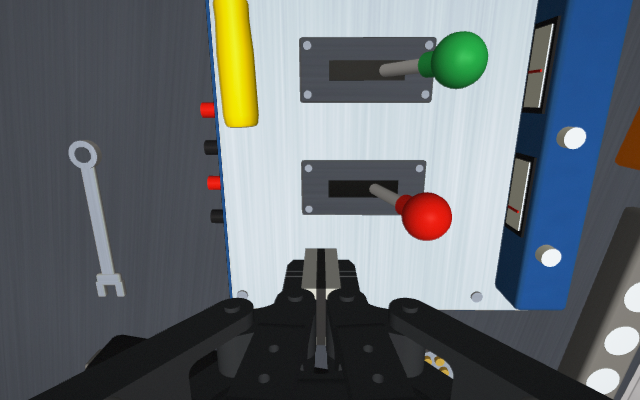

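Call:
play_rows --plan '[[1,[0.03,0,0],[-0.9,0,0]],[1,[0.06,0,0],[-0.9,0,0]],[1,[0.09,0,0],[-0.9,0,0]],[1,[0.12,0,0],[-0.9,0,0]],[1,[0.15,0,0],[-0.9,0,0]],[1,[0.18,0,0],[-0.9,0,0]],[1,[0.18,0,0],[-0.9,0,0]],[1,[0.18,0,0],[-0.9,0,0]]]'

```text
time_s: 7.83
ee_pos: [0.4792, 0.0341, 0.2583]
ee_rot: [-0.001, 0.638, 0.77, -0.0]
ft_force: [0.9, -0.6, 0.3]
width: -0.002
```

Run:
```python
from h import *
d=wrist(); cv2.imwrite('pics/w4.png',d['color'][:,:,::-1])
for c in ['red','green','blue']:
    m=colmask(d,c); P=pts(d,m); P=P[(P[:,2]>.175)]; 
    if len(P)>100: f=fit(P); print(c,len(P),cons(f).round(4))
t=O+EX*(-0.045)+EY*0.09; t[2]=.174
s=read_state();print(cons(s['ee_pos'])); to(t)
```

```text
green 188 [0.0246 0.002  0.1911]
blue 1863 [-0.0008  0.0911  0.1988]
[-0.05290078  0.09027339  0.25855031]
pos [0.4795 0.0331 0.2586] toolshift [-0.0003  0.008   0.0845] F [ 0.06 -0.58  0.51] ytool [ 0.983  0.184 -0.001] ztool [-0.001 -0.    -1.   ] 0.00011844327458381271 7.8833
```

View pics/w4.png

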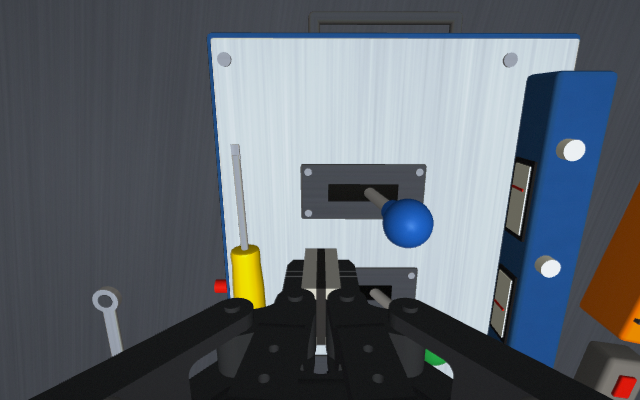

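Call:
play_rows --plan '[[1,[0,0.002,0.03],[0,0,0]],[1,[0,0.003,0.06],[0,0,0]],[1,[0,0.003,0.085],[0,0,0]],[1,[0,0.003,0.085],[0,0,0]],[1,[0,0.006,0.085],[0,0,0]],[1,[0,0.01,0.085],[0,0,0]],[1,[0,0.014,0.085],[0,0,0]],[1,[0,0.018,0.085],[0,0,0]],[1,[0,0.021,0.085],[0,0,0]],[1,[0,0.023,0.085],[0,0,0]],[1,[0,0.024,0.085],[0,0,0]]]'

```text
time_s: 8.8
ee_pos: [0.5032, 0.0375, 0.174]
ee_rot: [-0.0, 0.639, 0.77, -0.001]
ft_force: [-3.1, -1.1, 1.4]
width: 0.002
```

Call:
play_rows --plan '[[1,[0,0.0015,0],[0,0,0]],[1,[0,0.003,0],[0,0,0]]]'

```text
time_s: 8.97
ee_pos: [0.5059, 0.038, 0.1739]
ee_rot: [-0.001, 0.638, 0.77, -0.001]
ft_force: [-2.6, -0.5, 1.7]
width: -0.001
```

Call:
play_rows --plan '[[1,[0,0.0015,0],[0,0,0]],[1,[0,0.003,0],[0,0,0]]]'

```text
time_s: 9.13
ee_pos: [0.5087, 0.0386, 0.1738]
ee_rot: [-0.001, 0.638, 0.77, -0.001]
ft_force: [-2.6, -0.5, 0.1]
width: 0.0
```

Call:
play_rows --plan '[[1,[0,0.001,0],[0,0,0]],[1,[0,0.002,0],[0,0,0]]]'

```text
time_s: 9.3
ee_pos: [0.5106, 0.039, 0.1736]
ee_rot: [-0.001, 0.638, 0.77, -0.002]
ft_force: [-1.6, -0.4, -0.2]
width: 0.0
```

Call:
play_rows --plan '[[1,[0,0.001,0],[0,0,0]],[1,[0,0.002,0],[0,0,0]]]'

```text
time_s: 9.47
ee_pos: [0.5125, 0.0394, 0.1734]
ee_rot: [-0.001, 0.638, 0.77, -0.002]
ft_force: [-2.3, -1.0, -0.2]
width: 0.001
```

Call:
play_rows --plan '[[1,[0,0.001,0],[0,0,0]],[1,[0,0.0015,0],[0,0,0]]]'

```text
time_s: 9.63
ee_pos: [0.5139, 0.0396, 0.1732]
ee_rot: [-0.002, 0.638, 0.77, -0.002]
ft_force: [-2.5, -1.1, -0.3]
width: -0.001
```

Call:
play_rows --plan '[[1,[0,0.001,0],[0,0,0]],[1,[0,0.002,0],[0,0,0]]]'

```text
time_s: 9.8
ee_pos: [0.5155, 0.04, 0.1729]
ee_rot: [-0.002, 0.638, 0.77, -0.002]
ft_force: [-5.6, -1.3, -1.1]
width: -0.001
```

Call:
play_rows --plan '[[1,[0,0.001,0],[0,0,0]],[1,[0,0.0015,0],[0,0,0]]]'

```text
time_s: 9.97
ee_pos: [0.5158, 0.0401, 0.1727]
ee_rot: [-0.003, 0.638, 0.77, -0.004]
ft_force: [-8.9, -2.2, 3.8]
width: -0.003
```

Call:
play_rows --plan '[[1,[0,0.001,0],[0,0,0]],[1,[0,0.0015,0],[0,0,0]]]'

```text
time_s: 10.13
ee_pos: [0.516, 0.0402, 0.1727]
ee_rot: [-0.005, 0.638, 0.77, -0.005]
ft_force: [-9.9, -2.2, 5.2]
width: 0.0
```

Call:
play_rows --plan '[[1,[0,0.0021,0],[0,0,0]],[1,[0,0.0021,0],[0,0,0]],[1,[0,0.0021,0],[0,0,0]]]'

```text
time_s: 10.38
ee_pos: [0.5161, 0.0402, 0.1727]
ee_rot: [-0.006, 0.638, 0.77, -0.007]
ft_force: [-12.2, -2.3, 6.7]
width: -0.001
```

Call:
play_rows --plan '[[1,[0,-0.008,0],[0,0,0]],[1,[0,-0.02,0],[0,0,0]],[1,[0,-0.03,0],[0,0,0]],[1,[0,-0.03,-0.03],[0,0,0]],[1,[0,-0.03,-0.06],[0,0,0]],[1,[0,-0.03,-0.085],[0,0,0]],[1,[0,-0.03,-0.085],[0,0,0]],[1,[0,-0.03,-0.085],[0,0,0]]]'

```text
time_s: 11.05
ee_pos: [0.4898, 0.0348, 0.2604]
ee_rot: [-0.004, 0.638, 0.77, -0.005]
ft_force: [1.2, 1.0, -0.7]
width: -0.0
```

Run:
```python
from h import *
d=wrist()
for c in ['red','green','blue']:
    m=colmask(d,c); P=pts(d,m); P=P[(P[:,2]>.175)]; 
    if len(P)>100: f=fit(P); print(c,len(P),cons(f).round(4))
t=O+EX*(0.068)+EY*0.001; t[2]=.258
s=read_state();print(cons(s['ee_pos'])); to(t); print((R.from_matrix(rot(s).T@np.column_stack([EY,EX,[0,0,-1]])).as_rotvec(degrees=True)))
```

```text
blue 1858 [0.0116 0.0912 0.1957]
[-0.0435383   0.09041467  0.25855348]
pos [0.4887 0.035  0.2586] toolshift [-0.0898  0.1112 -0.0014] F [ 0.17 -0.58 -0.31] ytool [ 0.982  0.186 -0.017] ztool [-0.017 -0.003 -1.   ] 0.0024240737867942037 11.1
[-0.97978773 -0.01842023  0.1997955 ]
```

Call:
play_rows --plan '[[1,[-0.02,0.022,0],[-1,0,0.2]],[1,[-0.04,0.044,0],[-1,0,0.2]],[1,[-0.06,0.066,0],[-1,0,0.2]],[1,[-0.08,0.09,0],[-1,0,0.2]],[1,[-0.09,0.111,0],[-1,0,0.2]],[1,[-0.09,0.111,0],[-1,0,0.2]],[1,[-0.09,0.111,0],[-1,0,0.2]],[1,[-0.09,0.111,0],[-1,0,0.2]]]'

```text
time_s: 11.77
ee_pos: [0.6134, -0.0323, 0.2551]
ee_rot: [-0.001, 0.639, 0.769, -0.0]
ft_force: [-1.2, 0.5, -0.1]
width: 0.002
```

Run:
```python
from h import *
d=wrist(); cv2.imwrite('pics/w5.png',d['color'][:,:,::-1])
for c in ['red','green','blue']:
    m=colmask(d,c); P=pts(d,m); P=P[(P[:,2]>.178)]; 
    if len(P)>100: f=fit(P); print(c,len(P),cons(f).round(4))
t=O+EX*(0.068)+EY*0.001; t[2]=.174
s=read_state();print(cons(s['ee_pos'])); to(t)
```

```text
green 1756 [0.0245 0.0011 0.1909]
blue 2640 [0.0117 0.0912 0.1959]
[0.06683052 0.00168188 0.25572041]
pos [ 0.6134 -0.0322  0.2557] toolshift [-0.0008  0.0013  0.0817] F [ 0.76 -0.54 -0.06] ytool [ 0.983  0.183 -0.001] ztool [-0.001  0.001 -1.   ] 0.0038009032196173968 11.8167
```

View pics/w5.png

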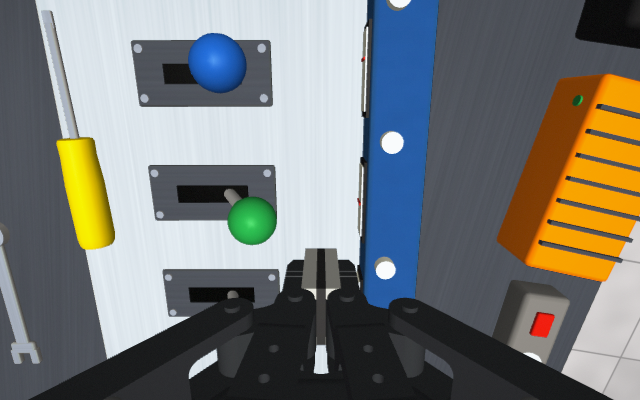

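Call:
play_rows --plan '[[1,[0,0,0.03],[0,0,0]],[1,[0,0,0.06],[0,0,0]],[1,[0,0,0.081],[0,0,0]],[1,[0,0,0.081],[0,0,0]],[1,[0,-0.003,0.081],[0,0,0]],[1,[0,-0.006,0.081],[0,0,0]],[1,[0,-0.009,0.081],[0,0,0]],[1,[0,-0.012,0.081],[0,0,0]]]'

```text
time_s: 12.48
ee_pos: [0.6022, -0.0346, 0.177]
ee_rot: [0.001, 0.639, 0.769, 0.001]
ft_force: [-0.1, -0.1, 0.8]
width: -0.001
```

Call:
play_rows --plan '[[1,[0,-0.001,0],[0,0,0]],[1,[0,-0.002,0],[0,0,0]]]'

```text
time_s: 12.65
ee_pos: [0.6007, -0.0352, 0.1785]
ee_rot: [0.002, 0.639, 0.769, 0.001]
ft_force: [0.1, 0.3, -0.1]
width: 0.001
```

Call:
play_rows --plan '[[1,[0,-0.001,0],[0,0,0]],[1,[0,-0.002,0],[0,0,0]]]'

```text
time_s: 12.82
ee_pos: [0.5994, -0.0356, 0.1793]
ee_rot: [0.003, 0.639, 0.769, 0.002]
ft_force: [2.9, 0.4, 0.6]
width: -0.001
```

Call:
play_rows --plan '[[1,[0,-0.001,0],[0,0,0]],[1,[0,-0.002,0],[0,0,0]]]'

```text
time_s: 12.98
ee_pos: [0.5983, -0.0359, 0.1798]
ee_rot: [0.004, 0.639, 0.769, 0.003]
ft_force: [3.8, 0.9, 2.2]
width: -0.003
```

Call:
play_rows --plan '[[1,[0,-0.0015,0.002],[0,0,0]],[1,[0,-0.003,0.003],[0,0,0]]]'

```text
time_s: 13.15
ee_pos: [0.5976, -0.0365, 0.1787]
ee_rot: [0.006, 0.639, 0.769, 0.004]
ft_force: [6.2, 1.8, 6.3]
width: -0.002
```

Call:
play_rows --plan '[[1,[0,-0.0015,0.001],[0,0,0]],[1,[0,-0.0025,0.002],[0,0,0]]]'

```text
time_s: 13.32
ee_pos: [0.5968, -0.0371, 0.1783]
ee_rot: [0.008, 0.639, 0.769, 0.006]
ft_force: [6.3, 1.5, 5.6]
width: 0.002
```

Call:
play_rows --plan '[[1,[0,-0.0015,0],[0,0,0]],[1,[0,-0.0025,0],[0,0,0]]]'

```text
time_s: 13.48
ee_pos: [0.5952, -0.0375, 0.179]
ee_rot: [0.009, 0.639, 0.769, 0.007]
ft_force: [5.3, 2.0, 5.7]
width: 0.002
```

Call:
play_rows --plan '[[1,[0,-0.001,0],[0.7,0,0]],[1,[0,-0.002,0],[1.3,0,0]],[1,[0,-0.003,0],[1.3,0,0]]]'

```text
time_s: 13.73
ee_pos: [0.5929, -0.0381, 0.1795]
ee_rot: [0.003, 0.639, 0.769, -0.002]
ft_force: [5.7, 2.5, 4.2]
width: 0.001
```

Call:
play_rows --plan '[[1,[0,-0.0015,0],[0,0,0]],[1,[0,-0.003,0],[0,0,0]]]'

```text
time_s: 13.9
ee_pos: [0.5908, -0.0387, 0.1802]
ee_rot: [0.003, 0.639, 0.769, -0.002]
ft_force: [5.5, 1.5, 5.4]
width: -0.001
```

Call:
play_rows --plan '[[1,[0,-0.002,0.001],[0,0,0]],[1,[0,-0.004,0.001],[0,0,0]],[1,[0,-0.006,0.001],[0,0,0]],[1,[0,-0.008,0.001],[0,0,0]],[1,[0,-0.01,0.001],[0,0,0]],[1,[0,-0.012,0.001],[0,0,0]]]'

```text
time_s: 14.4
ee_pos: [0.5787, -0.0411, 0.1791]
ee_rot: [0.003, 0.639, 0.769, -0.002]
ft_force: [4.0, 0.5, 3.8]
width: -0.003
```

Run:
```python
from h import *
d=wrist(); cv2.imwrite('pics/w6.png',d['color'][:,:,::-1])
for c in ['red','green','blue']:
    m=colmask(d,c); P=pts(d,m); P=P[(P[:,2]>.178)]; 
    if len(P)>100: f=fit(P); print(c,len(P),cons(f).round(4))
s=read_state();print(cons(s['ee_pos']),s['ft_force'])
```

```text
green 3069 [0.0028 0.0009 0.1982]
blue 6063 [0.0117 0.0911 0.1958]
[ 0.03065912 -0.00060395  0.17890223] [3.70366079 0.67648661 3.04520446]
```

View pics/w6.png

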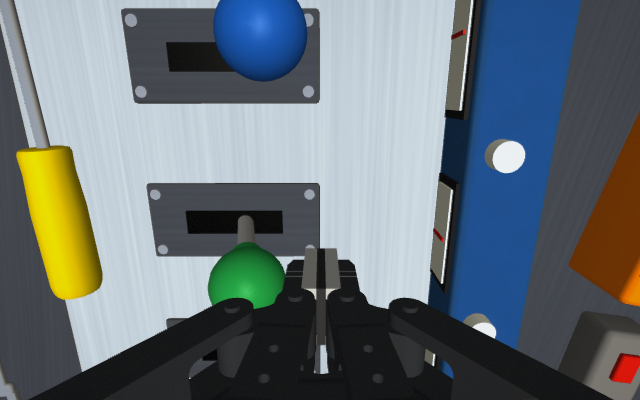

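Call:
play_rows --plan '[[1,[0,-0.003,0],[0,0,0]],[1,[0,-0.006,0],[0,0,0]],[1,[0,-0.009,0],[0,0,0]],[1,[0,-0.012,0],[0,0,0]],[1,[0,-0.015,0],[0,0,0]],[1,[0,-0.018,0],[0,0,0]],[1,[0,-0.021,0],[0,0,0]],[1,[0,-0.024,0],[0,0,0]],[1,[0,-0.027,0],[0,0,0]],[1,[0,-0.03,0],[0,0,0]],[1,[0,-0.033,0],[0,0,0]],[1,[0,-0.036,0],[0,0,0]],[1,[0,-0.039,0],[0,0,0]],[1,[0,-0.042,0],[0,0,0]],[1,[0,-0.045,0],[0,0,0]],[1,[0,-0.048,0],[0,0,0]]]'

```text
time_s: 15.78
ee_pos: [0.5304, -0.0498, 0.1783]
ee_rot: [0.002, 0.639, 0.769, -0.002]
ft_force: [2.5, -0.6, -2.2]
width: -0.003
```

Run:
```python
from h import *
d=wrist()
for c in ['red','green','blue']:
    m=colmask(d,c); P=pts(d,m); P=P[(P[:,2]>.172)]; 
    if len(P)>100: f=fit(P); print(c,len(P),cons(f).round(4))
s=read_state();print(cons(s['ee_pos']),s['ft_force'])
```

```text
green 2811 [-0.0463  0.0009  0.197 ]
blue 5749 [0.0118 0.0912 0.1958]
[-0.01851439 -0.0004682   0.17818043] [ 2.17911301 -0.91065303 -0.4078285 ]
```

18.5 mm to the expected stop; 14 mm more, then feel.

Call:
play_rows --plan '[[1,[0,-0.002,0.001],[0,0,0]],[1,[0,-0.004,0.002],[0,0,0]],[1,[0,-0.006,0.003],[0,0,0]],[1,[0,-0.008,0.004],[0,0,0]],[1,[0,-0.01,0.004],[0,0,0]],[1,[0,-0.012,0.004],[0,0,0]],[1,[0,-0.014,0.004],[0,0,0]]]'

```text
time_s: 16.42
ee_pos: [0.5156, -0.0523, 0.1735]
ee_rot: [0.002, 0.639, 0.769, -0.003]
ft_force: [3.6, 0.3, -2.3]
width: -0.002
```

Call:
play_rows --plan '[[1,[0,-0.001,0],[0,0,0]],[1,[0,-0.002,0],[0,0,0]]]'

```text
time_s: 16.58
ee_pos: [0.5133, -0.0526, 0.1732]
ee_rot: [0.001, 0.639, 0.769, -0.003]
ft_force: [2.9, 0.0, -3.0]
width: -0.0
```

Call:
play_rows --plan '[[1,[0,-0.001,0],[0,0,0]],[1,[0,-0.0015,0],[0,0,0]]]'

```text
time_s: 16.75
ee_pos: [0.5123, -0.0528, 0.1731]
ee_rot: [0.002, 0.639, 0.769, -0.002]
ft_force: [5.4, 0.8, -4.4]
width: -0.001
```

Call:
play_rows --plan '[[1,[0,-0.001,0],[0,0,0]],[1,[0,-0.0015,0],[0,0,0]]]'

```text
time_s: 16.92
ee_pos: [0.5121, -0.0528, 0.1731]
ee_rot: [0.003, 0.639, 0.769, -0.001]
ft_force: [10.1, 0.1, -7.5]
width: 0.0
```

Call:
play_rows --plan '[[1,[0,-0.0015,0],[0,0,0]],[1,[0,-0.0015,0],[0,0,0]]]'

```text
time_s: 17.08
ee_pos: [0.5121, -0.0528, 0.1732]
ee_rot: [0.005, 0.64, 0.769, 0.001]
ft_force: [10.0, 1.1, -7.1]
width: 0.001
```

Call:
play_rows --plan '[[1,[0,0.008,0],[0,0,0]],[1,[0,0.02,0],[0,0,0]],[1,[0,0.03,0],[0,0,0]],[1,[0,0.03,-0.03],[0,0,0]],[1,[0,0.03,-0.06],[0,0,0]],[1,[0,0.03,-0.09],[0,0,0]],[1,[0,0.03,-0.12],[0,0,0]],[1,[0,0.03,-0.15],[0,0,0]],[1,[-0.04,0.03,-0.18],[0,0,0]],[1,[-0.06,0.03,-0.18],[0,0,0]],[1,[-0.06,0.03,-0.18],[0,0,0]],[1,[-0.06,0.03,-0.18],[0,0,0]]]'

```text
time_s: 18.08
ee_pos: [0.5508, -0.1065, 0.3538]
ee_rot: [0.004, 0.64, 0.768, 0.001]
ft_force: [0.1, -0.5, -1.0]
width: -0.0
```

Run:
```python
from h import *
d=wrist(); cv2.imwrite('pics/w7.png',d['color'][:,:,::-1])
for c in ['red','green','blue']:
    m=colmask(d,c); P=pts(d,m); P=P[(P[:,2]>.178)&(abs(P[:,0]-.52)<.09)]
    if len(P)>50: f=fit(P); print(c,len(P),cons(f).round(4))
s=read_state();print(cons(s['ee_pos']),s['ft_force'])
```

```text
red 859 [ 0.0128 -0.0888  0.1955]
green 997 [-0.0641  0.001   0.1905]
blue 174 [0.0118 0.0917 0.1968]
[-0.008389   -0.05893711  0.35305439] [-0.51322676  1.10059732  0.0835328 ]
```

View pics/w7.png

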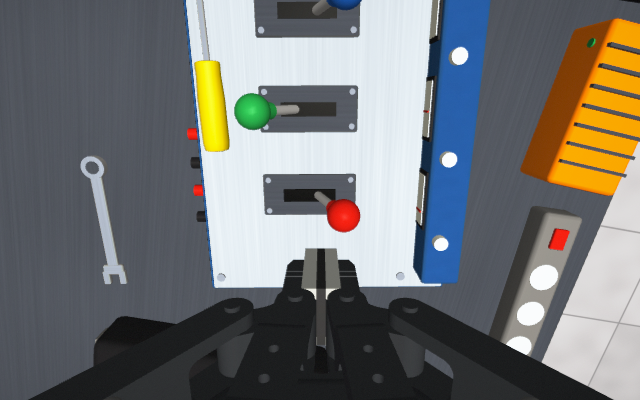

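```bash
python3 -c "
from plant import manip; print(manip.job_done())"
```

```text
the job is handed in; nothing more can be done
None
```

The job is done and handed in at about 18 s of the 64 s allowed: red and blue are home and green is fully on.

- **Red:** I pushed it to its home stop and pressed it there with about 12 N, where it came up solid.
- **Blue:** it was hanging about 13 mm short of its stop at the knob. I pressed it home, where it came up solid at about 12 N horizontally, about 14 N with the vertical part. That is a little over the light 8 to 12 N asked for but below the 18 N strain limit.
- **Green:** it moved freely past the 3 to 6 mm that a locked lever gives, dragging about 6 to 8 N. I pulled it over until it came up solid at about 12 N in all.

**Final check:** the last wrist picture puts the knobs 33 mm (red) and 32 mm (blue) behind the pivot line, where they had stopped. The green knob is 44 mm in front of the pivot line, a throw of about 0.87 rad. The arm is clear of the console. The screwdriver and spanner show no sign of having moved; the other parts I did not check one by one.

**Disagreement:** some network detections from the scene and side cameras were wrong, for example a "red knob" found on the bench. I relied on the wrist depth fits and on the force instead.

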